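# Find the pivot pin that passes GO and stops at NO-GO

### The arm

A 6-joint arm with a two-finger parallel gripper is mounted at the origin on the work surface. World frame = base frame: x ahead of the robot, y to its left, z up, the work surface at z = 0. Lengths are in m, angles in rad, forces in N, time in s.
With the tool pointing down it reaches from about 0.275 to 0.85 m from the base axis. Payload 5.2 kg.
Tool frame: the origin (TCP) lies at the very end of the fingers, on their centre line; the grasp point (between the pads) lies 19 mm behind it; z points along the fingers, y is the line along which they close (so a half turn about z gives the same grasp; the last joint's range is limited). The gripper opens to 85 mm and grips with 20 to 120 N. Pads are 22 mm wide; open, the fingers measure 114 mm over their backs; the gripper's body (76 mm by 85 mm) begins 54 mm behind the grasp point. The pads swing forward as they close: fully open they stand 13 mm farther back than shut.
Start: joints at [-0.203, 0.259, 1.535, -0, 1.348, -0.203], TCP at [0.55, 0, 0.231] pointing down, gripper open.
Joint ranges: [-3.14, 3.14], [-0.91, 2.08], [0.19, 2.58], [-1.22, 4.36], [0.22, 2.71], [-3.12, 3.12]. Speed limits (rad/s): [2.57, 2.57, 3.14, 3.14, 3.14, 3.14].

### API

Orientations are given as a unit quaternion [x, y, z, w].
In Python, from plant import state, optics, hand_in gives the robot as it stands.
- The arm moves only by the shell command python3 -m pendant 'ROWS' [FORCE]. ROWS is JSON, a list of rows, each a list of 7 numbers: the shift along the world's x, y, z each as a share of 0.75 m, from -1 to 1, then the turn, a rotation vector about the world's x, y, z each as a share of 45 degrees, from -1 to 1, then the opening, from 0 (shut) to 1 (fully open). In form: [[tx, ty, tz, wx, wy, wz, jaw], ...]. A call has 1 to 10 rows; each row shifts and turns the commanded pose from where the row before left it; what a row does not reach is not made up. A row lasts 1/12 s, in which the tool goes at most 41.7 mm and 7.16 degrees, less where a joint would pass 70% of its speed; a pose out of reach is approached as far as the arm can. A call with a number of a shift or a turn outside -1 to 1 is refused whole. A call with a gripper value outside its range is refused whole. The fingers move at their own pace and stop on an object; FORCE is the grip in N (left out, the last holds). Time passes only in rows, so rows that do not move let the fingers close. It gives the time, the measured TCP pose, the force, the opening and the grip force at its end, in the units of the state.
- state(): the state, without advancing time (a new reading comes with each control period).
- optics.capture(name): name is "scene" or "side" or "wrist"; returns the picture (400x640x3 uint8, blue, green, red); there is no depth.
- optics.camera_model(name): a dict with "intrinsics" (3x3 intrinsics, pixels), "k1" (the pictures are not rectified: a ray, as slopes to the right and down, at radius r is drawn at 1 + k1 r^2 times it, then the intrinsics apply), "rvec" (rotation vector, rad) and "tvec" (3), from world to camera coordinates, as OpenCV has them. Camera axes: x right, y down, z forward; pixel columns grow to the right and rows downward; lengths in m; the calibration is good to about 2 mm. A picture is of the moment at which its call begins: read the wrist's pose just before it. camera_model takes no time and is no camera call; for the wrist camera it gives the pose at the moment of the call.
- hand_in(): hands the job in; it is judged then, once.
The state is a dict: "clock": time; "joint_positions": joint angles; "joint_vel": joint speeds; "tau": joint torques, N m; "ee_pos": TCP position; "eef_rot": TCP orientation; "force": force on the tool from outside, world axes, zero at the start; "ft_torque": the same for the moment, N m; "grip_width": finger opening in m; "gripper_force": force on a finger pad.
Only numpy, scipy, OpenCV 4.12 (cv2) and the standard library are available. Lean on these libraries where they do the work, as an engineer would, in place of code of your own. Each camera call takes 0.05 s, during which the arm holds its last target. There are 200 camera calls.

### The job

Three flanged pivot pins stand on the bench; only one has a foot that goes down between the GO cheeks of the slot gauge and stops on the NO-GO lips below. Lower that pin upright into the slot, near the middle of its length, until its foot rests on the NO-GO lips for a moment, then lift it out and leave it standing upright in the tray beside the gauge. Leave the too-big and the too-small pin standing where they are.

Things in the scene. Friction and masses are not known exactly. Their poses are not given: they have to be found in the camera images.
- pin_a: Plain turned-steel pivot pin, loose on the bench, standing on a round foot 52 mm in diameter and 16 mm thick; above the foot a round stem 22 mm in diameter, the same on all three pins, to a total height of 100 mm. Mass about 0.52 kg, give or take 15 %. Origin: centre of the underside; z up along the stem.
- pin_b: Plain turned-steel pivot pin, loose on the bench, standing on a round foot 70 mm in diameter and 16 mm thick; above the foot a round stem 22 mm in diameter, the same on all three pins, to a total height of 100 mm. Mass about 0.72 kg, give or take 15 %. Origin: centre of the underside; z up along the stem.
- pin_c: Plain turned-steel pivot pin, loose on the bench, standing on a round foot 34 mm in diameter and 16 mm thick; above the foot a round stem 22 mm in diameter, the same on all three pins, to a total height of 100 mm. Mass about 0.37 kg, give or take 15 %. Origin: centre of the underside; z up along the stem.
- gauge: Station fixed to the bench: blue base plate 150 x 280 x 8 mm; origin: centre of its underside, z up. On the +y half an aluminium slot gauge: slot along x, 110 mm long, open ends, middle at x = 0, y = 75; top z = 56, 45-degree lead-ins to z = 48, GO cheeks 61 apart down to z = 30, there flat NO-GO lips 40 apart. On the -y half a yellow tray: centre y = -72, inside 122 x 112, floor z = 12, rim z = 34.
Things that resemble listed ones, but are neither listed nor needed, are in the scene too. What is shaped like the pin_a but orange or turquoise is not meant. What is shaped like the pin_b but turquoise is not meant.

How it is judged:
By the outcome, as a careful person would: the job done as asked, in the order asked, and still so for the second after the job is handed in, with the robot touching nothing.
It also fails if it takes over 45 s, if anything falls off the work surface, if the arm or the gripper's body presses on something with over 40 N, if the wrist force passes 120 N, or if a joint passes its speed limit or range.

## Working session

There is one attempt and no reset: what is moved stays moved. The work goes in short steps, Python scripts to look and compute and a shell command to move; the robot and the scene stay as the last step left them, time stands still between calls to the robot, and variables do not carry over. Pictures are saved under pics/ and viewed, at most 10 in all, crops included, and the job is handed in when it is done.

```bash
mkdir -p pics
python3 - <<'E'
from plant import state, optics
import cv2
s=state();print(s)
for n in("scene","side"):
    cv2.imwrite(f"pics/{n}0.png",optics.capture(n));m=optics.camera_model(n);print(n,m)
E
```

```text
{'clock': 0.0, 'joint_positions': array([-2.02760385e-01,  2.59365739e-01,  1.53608809e+00, -1.43844526e-05,
        1.34798003e+00, -2.02811133e-01]), 'joint_vel': array([-0.00024944, -0.00121869, -0.00043614,  0.00013498,  0.00031388,
        0.0011327 ]), 'tau': array([ 1.06436883e-04, -4.46029150e+01, -2.90570551e+01, -7.42485804e-05,
        1.18754001e-02, -2.51378208e-05]), 'ee_pos': array([5.49476634e-01, 1.47788411e-04, 2.30460437e-01]), 'eef_rot': array([ 7.07087411e-01,  7.07125552e-01, -5.12377253e-04, -7.64868997e-04]), 'force': array([0.0070993 , 0.97932563, 0.53514098]), 'ft_torque': array([-0.03143259, -0.00805745,  0.05216017]), 'gripper_force': 0.0, 'grip_width': 0.08574359053656988}
scene {'intrinsics': array([[489.85675227,   0.        , 329.77079968],
       [  0.        , 489.85675227, 200.72438666],
       [  0.        ,   0.        ,   1.        ]]), 'k1': -0.13744296108984788, 'rvec': array([ 2.01559244,  1.77282436, -0.48342578]), 'tvec': array([-0.15161165, -0.42748598,  1.2475386 ])}
side {'intrinsics': array([[505.85350171,   0.        , 309.232187  ],
       [  0.        , 505.85350171, 199.28333954],
       [  0.        ,   0.        ,   1.        ]]), 'k1': -0.06076099494568602, 'rvec': array([ 0.5643248 , -2.61878015,  1.26475477]), 'tvec': array([0.54023427, 0.13233448, 0.98420357])}
```

View pics/scene0.png

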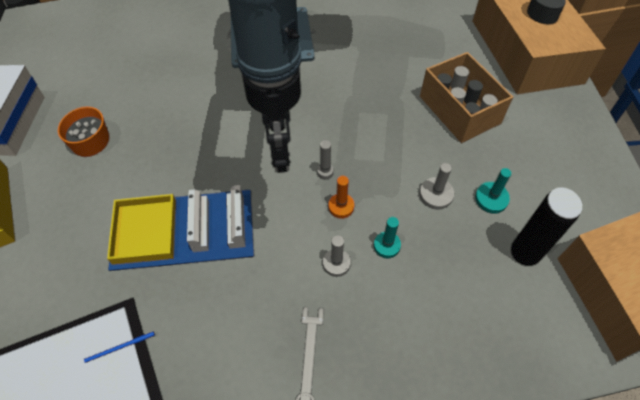

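View pics/side0.png

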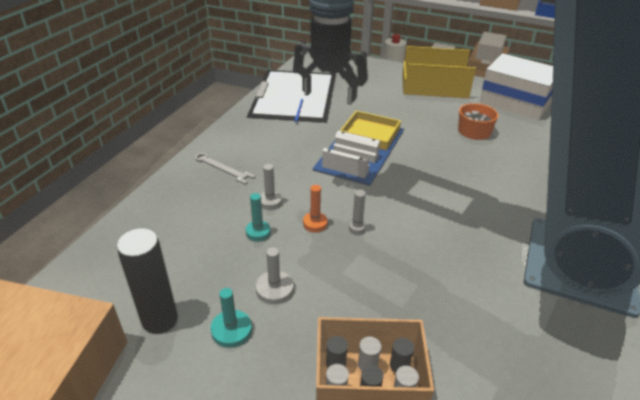

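The scene view shows three steel pins: small at (325,172), medium at (337,262) and large at (437,192). The orange (341,205) and turquoise (387,245) and (492,197) ones are decoys. The gauge slot is at about (215,218) and the tray at about (142,228). The medium steel pin at (337,262) fits pin_a. I'll check its size by ray and confirm it in a crop.

```bash
cat > h.py <<'E'
import numpy as np, cv2
from plant import state, optics
def cam(n): 
    m=optics.camera_model(n); R=cv2.Rodrigues(m["rvec"])[0]; return m["intrinsics"],m["k1"],R,m["tvec"]
def ray(c,p):
    K,k,R,t=c; d=np.array([k,0,0,0,0.])
    u=cv2.undistortPoints(np.array(p,float).reshape(-1,1,2),K,d).reshape(-1,2)
    return -R.T@t,(np.c_[u,np.ones(len(u))]@R)
def onz(c,p,z):
    o,d=ray(c,p); return o+d*((z-o[2])/d[:,2])[:,None]
def proj(c,X):
    K,k,R,t=c; return cv2.projectPoints(np.array(X,float).reshape(-1,1,3),cv2.Rodrigues(R)[0],t,K,np.array([k,0,0,0,0.]))[0].reshape(-1,2)
E
python3 - <<'E'
from h import *
c=cam("scene");im=cv2.imread("pics/scene0.png")
# foot left/right extents -> diameters
for n,l,r in(("med",(323,260),(351,260)),("big",(419,191),(455,191)),("small",(316,173),(334,173))):
    P=onz(c,[l,r],.014);print(n,P.mean(0).round(3),np.linalg.norm(P[0]-P[1]).round(4))
hsv=cv2.cvtColor(im,cv2.COLOR_BGR2HSV)
m=cv2.inRange(hsv,(100,120,50),(125,255,255));m[:180]=0;m[280:]=0;m[:,:100]=0;m[:,260:]=0
P=onz(c,np.argwhere(m)[:,::-1],.008)[:,:2]
r=cv2.minAreaRect((P*1000).astype(np.float32));print(r,cv2.boxPoints(r))
a=cv2.resize(im[225:280,305:370],None,fx=6,fy=6,interpolation=2)
b=cv2.resize(im[180:280,100:265],None,fx=4,fy=4,interpolation=2)
o=np.zeros((400,a.shape[1]+10,3),np.uint8);o[:a.shape[0],:a.shape[1]]=a
cv2.imwrite("pics/crop1.png",np.hstack([o,b])[:, :800] if o.shape[1]+b.shape[1]<=800 else cv2.resize(np.hstack([o,b]),(800,int(400*800/(o.shape[1]+b.shape[1])))))
E
```

```text
med [0.652 0.08  0.014] 0.052
big [0.527 0.303 0.014] 0.0744
small [0.455 0.083 0.014] 0.0371
((545.3959350585938, -212.50411987304688), (276.4043884277344, 149.44261169433594), 89.52999114990234) [[ 469.54343  -350.08875 ]
 [ 618.9811   -351.31464 ]
 [ 621.2484    -74.919495]
 [ 471.8108    -73.6936  ]]
```

View pics/crop1.png

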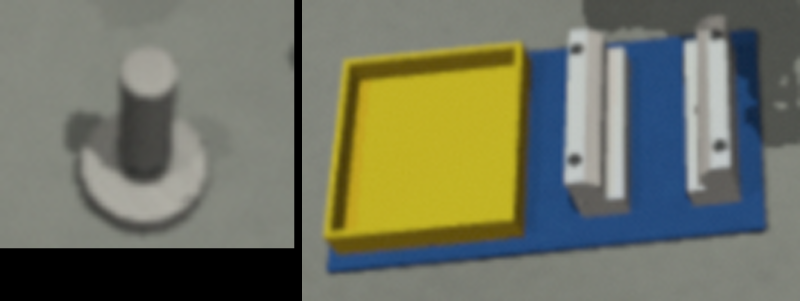

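pin_a is confirmed: the steel pin at scene (337,262) has a 52 mm foot and stands at about (0.652, 0.080). The gauge is at about (0.545, -0.2125) with yaw about -0.5°, and its slot is on the +y side. I'll go above the pin for a close look.

```bash
python3 -m pendant '[[0.034,0.027,0,0,0,0,0.7],[0.034,0.027,0,0,0,0,0.7],[0.034,0.027,0,0,0,0,0.7],[0.034,0.026,0,0,0,0,0.7],[0,0,0,0,0,0,0.7],[0,0,0,0,0,0,0.7]]' 60
python3 - <<'E'
from h import *
c=cam("wrist");cv2.imwrite("pics/w1.png",optics.capture("wrist"))
print(state()["ee_pos"],-c[2].T@c[3],c[2][2],proj(c,[[.652,.08,.1],[.652,.08,.016]]))
E
```

```text
clock: 0.6
ee_pos: [0.6522, 0.0813, 0.2296]
eef_rot: [0.706, 0.708, -0.001, -0.001]
force: [-0.6, -1.1, 0.4]
grip_width: 0.0599
gripper_force: 0.0
[0.65147104 0.08051369 0.23003805] [0.65248732 0.16501601 0.37192927] [-0.00146533 -0.32559203 -0.94550922] [[323.01772948 190.74481532]
 [323.24254488 167.1940171 ]]
```

View pics/w1.png

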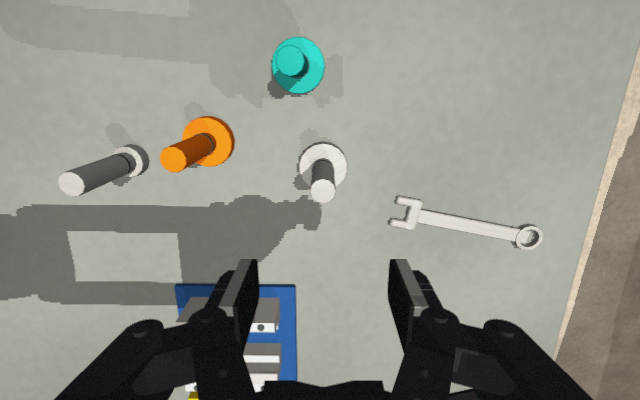

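The wrist view shows the pin_a stem top at (323,190) and the foot at (323,165), which matches the prediction. Descending and gripping.

```bash
python3 -m pendant '[[0,0,-0.047,0,0,0,0.7],[0,0,-0.047,0,0,0,0.7],[0,0,-0.047,0,0,0,0.7],[0,0,-0.047,0,0,0,0.7],[0,0,-0.045,0,0,0,0.7],[0,0,0,0,0,0,0.7],[0,0,0,0,0,0,0]]' 70
python3 -m pendant '[[0,0,0,0,0,0,0],[0,0,0,0,0,0,0],[0,0,0,0,0,0,0],[0,0,0,0,0,0,0],[0,0,0,0,0,0,0]]'
```

```text
clock: 1.23
ee_pos: [0.6497, 0.0794, 0.0553]
eef_rot: [0.707, 0.707, -0.002, -0.002]
force: [-0.2, -0.2, 0.7]
grip_width: 0.049
gripper_force: 0.0
clock: 1.65
ee_pos: [0.6536, 0.08, 0.0597]
eef_rot: [0.707, 0.707, 0.001, 0.002]
force: [-1.8, -1.1, 7.2]
grip_width: 0.0205
gripper_force: 68.0
```

```bash
python3 -m pendant '[[0,0,0.03,0,0,0,0],[0,0,0.03,0,0,0,0],[0,0,0.04,0,0,0,0],[0,0,0.04,0,0,0,0],[0,0,0,0,0,0,0],[0,0,0,0,0,0,0]]'
python3 - <<'E'
from h import *
print(state())
cv2.imwrite("pics/w2.png",optics.capture("wrist"))
E
```

```text
clock: 2.15
ee_pos: [0.6532, 0.0803, 0.1638]
eef_rot: [0.707, 0.707, 0.002, 0.002]
force: [0.6, -0.6, -6.4]
grip_width: 0.0208
gripper_force: 69.6
{'clock': 2.15, 'joint_positions': array([-4.68147590e-02,  4.94587035e-01,  1.35242011e+00,  1.71538119e-05,
        1.28959311e+00, -4.70001524e-02]), 'joint_vel': array([-0.0025223 ,  0.04742703,  0.07082377, -0.00040768, -0.00549965,
        0.00119765]), 'tau': array([ 8.12927331e-02, -6.33487487e+01, -3.23890793e+01,  1.17547077e-02,
        8.40804353e-02, -2.01033017e-04]), 'ee_pos': array([0.65324494, 0.08032351, 0.16379826]), 'eef_rot': array([0.7070407 , 0.70716845, 0.00168647, 0.00184035]), 'force': array([ 0.61262103, -0.6039569 , -6.43871886]), 'ft_torque': array([0.00576323, 0.05346537, 0.03898683]), 'gripper_force': 69.64733004570007, 'grip_width': 0.020800283247761935}
```

View pics/w2.png

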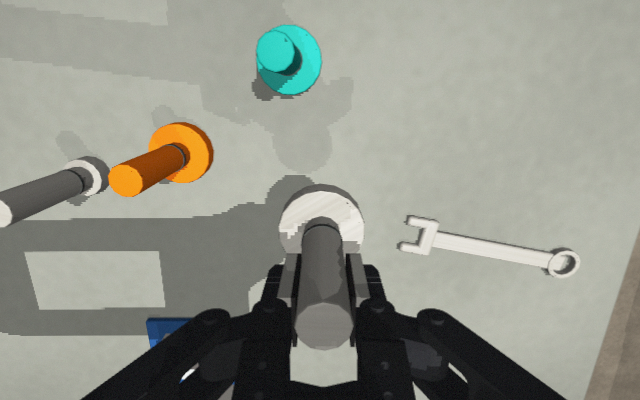

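The wrist view shows pin_a held upright between the pads (stem at (325,280), foot at (322,222)). I'll go past the slot to the tray side, where the wrist camera sees the slot unobstructed.

```bash
python3 -m pendant '[[-0.0142,-0.044,0,0,0,0,0],[-0.0142,-0.044,0,0,0,0,0],[-0.0142,-0.044,0,0,0,0,0],[-0.0142,-0.044,0,0,0,0,0],[-0.0142,-0.044,0,0,0,0,0],[-0.0142,-0.044,0,0,0,0,0],[-0.0142,-0.044,0,0,0,0,0],[-0.0142,-0.044,0,0,0,0,0],[-0.0142,-0.044,0,0,0,0,0],[-0.0142,-0.044,0,0,0,0,0]]'
python3 -m pendant '[[0,0,0,0,0,0,0],[0,0,0,0,0,0,0],[0,0,0,0,0,0,0]]'
python3 - <<'E'
from h import *
c=cam("wrist");im=optics.capture("wrist");cv2.imwrite("pics/w3.png",im)
np.savez("w3.npz",R=c[2],t=c[3])
print(state()["ee_pos"])
cv2.imwrite("pics/s3.png",optics.capture("scene"))
ps=np.array([state()["ee_pos"]]);print(ps)
print(proj(c,[[x,y,.056] for x in(.49,.60) for y in(-.107,-.168)]))
E
```

```text
clock: 3.03
ee_pos: [0.5432, -0.2501, 0.1586]
eef_rot: [0.707, 0.707, -0.0, -0.003]
force: [0.9, 0.3, -5.8]
grip_width: 0.0205
gripper_force: 69.5
clock: 3.28
ee_pos: [0.5442, -0.2489, 0.1592]
eef_rot: [0.708, 0.707, -0.0, -0.002]
force: [-0.1, 0.5, -5.4]
grip_width: 0.0202
gripper_force: 69.6
[ 0.54468454 -0.24838585  0.15972291]
[[ 0.54509257 -0.24818888  0.16016313]]
[[236.44689347 -15.86960526]
 [243.89644395  87.43888488]
 [413.07510492 -16.0026909 ]
 [405.26997509  87.4880823 ]]
```

View pics/w3.png

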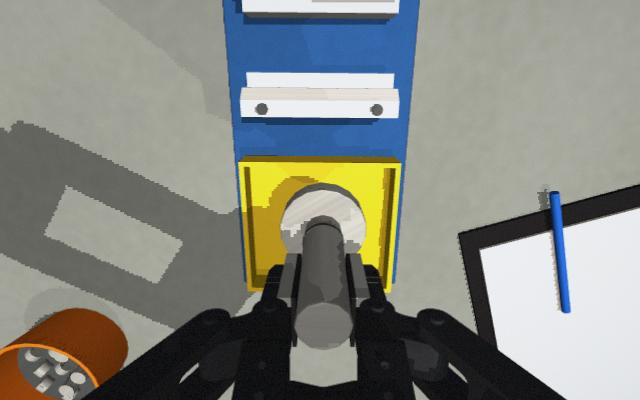

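The wrist view shows the tray-side cheek at rows 72–118, its lip edge at row about 72. The far lip edge is at row about 13, and the pin foot is centred at about (323,225). I'll extract edges to get the slot relative to the pin.

Run:
```python
from h import *
z=np.load("w3.npz");c=cam("wrist");c=(c[0],c[1],z["R"],z["t"])
im=cv2.imread("pics/w3.png");g=im[:,:,2].astype(int)
print(g[0:24,280:300].mean(1).astype(int));print(g[60:125,285:300].mean(1).astype(int))
for r in (80,105,8): print(r,[i for i in range(225,420) if abs(g[r,i+1]-g[r,i-1])>60])
print("foot rows 195-250 extents")
for r in range(200,250,8): print(r,[i for i in range(265,385) if abs(g[r,i+1]-g[r,i-1])>40])
for nm,p,zz in(("near lip",(320,72),.030),("far lip",(320,13),.030),("bevel/top",(320,88),.056),("top outer",(320,118),.056)): print(nm,onz(c,[p],zz).round(4))
print("plate",onz(c,[(225,40),(419,40),(236,150),(407,150)],.008).round(4))
```

```text
[232 232 232 232 232 232 233 233 232 232 232 214 136  74  73  74  74  64
  35  27  27  28  28  28]
[ 48  47  47  48  48  48  47  47  47  48  47  51 109 236 235 236 236 235
 236 236 236 236 236 236 236 236 235 209 222 220 221 220 220 219 224 223
 221 220 219 220 232 236 236 236 236 236 236 236 236 236 236 236 236 236
 236 236 236 112  29  27  27  27  29  28  29]
80 [228, 229, 246, 247, 393, 394, 412, 413]
105 [230, 231, 239, 240, 256, 257, 266, 267, 373, 374, 380, 381, 398, 399, 400, 409, 410]
8 [241, 242, 398, 399, 418, 419]
foot rows 195-250 extents
200 [268, 288, 289, 292, 293, 294, 351, 352, 353, 356, 357, 358, 382, 383]
208 [284, 285, 286, 287, 288, 358, 359, 361, 362, 382, 383]
216 [281, 283, 284, 315, 316, 318, 328, 329, 362, 364, 381, 382]
224 [280, 281, 300, 301, 306, 338, 339, 340, 380]
232 [280, 290, 296, 297, 304, 340, 341, 342, 379, 380]
240 [302, 303, 343, 344, 346, 347, 353, 378]
248 [302, 303, 343, 344, 359, 360, 361, 379, 380, 384]
near lip [[ 0.5416 -0.1573  0.03  ]]
far lip [[ 0.5417 -0.1184  0.03  ]]
bevel/top [[ 0.5419 -0.1683  0.056 ]]
top outer [[ 0.5419 -0.1883  0.056 ]]
plate [[ 0.4672 -0.1333  0.008 ]
 [ 0.6187 -0.1334  0.008 ]
 [ 0.4686 -0.2198  0.008 ]
 [ 0.6163 -0.2196  0.008 ]]
```

Run:
```python
from h import *
z=np.load("w3.npz");c=cam("wrist");c=(c[0],c[1],z["R"],z["t"])
im=cv2.imread("pics/w3.png");g=im[:,:,2].astype(int)
print(g[178:200,318:328].mean(1).astype(int))
print("foot top edge",onz(c,[(323,191)],.117),"bottom",onz(c,[(323,184)],.101),"LR",onz(c,[(281,224),(365,224)],.117))
print(state()["ee_pos"],-c[2].T@c[3])
```

```text
[237 237 234 235 197 101  89  89  91  91  81  90 182 215 212 212 212 213
 212 212 210 210]
foot top edge [[ 0.54421455 -0.2229443   0.117     ]] bottom [[ 0.54415257 -0.22343358  0.101     ]] LR [[ 0.51965852 -0.24317548  0.117     ]
 [ 0.56875515 -0.24308565  0.117     ]]
[ 0.54509257 -0.24818888  0.16016313] [ 0.54491932 -0.1656485   0.30183314]
```

Slot centre is at y = -0.1378 and the pin is at (0.544, -0.249) and upright, so the shift is +0.111 in y. I'll then lower to just above the lead-in.

```bash
python3 -m pendant '[[0,0.037,0,0,0,0,0],[0,0.037,0,0,0,0,0],[0,0.037,0,0,0,0,0],[-0.001,0.037,0,0,0,0,0],[0,0,0,0,0,0,0],[0,0,0,0,0,0,0],[0,0,-0.03,0,0,0,0],[0,0,-0.03,0,0,0,0],[0,0,0,0,0,0,0],[0,0,0,0,0,0,0]]'
python3 - <<'E'
from h import *
c=cam("wrist");im=optics.capture("wrist");cv2.imwrite("pics/w4.png",im)
s=optics.capture("side");cv2.imwrite("pics/d4.png",s)
np.savez("w4.npz",R=c[2],t=c[3])
v=np.hstack([im[150:330,220:440],np.zeros((180,4,3),np.uint8),cv2.resize(s[90:190,300:420],(216,180))]);cv2.imwrite("pics/v4.png",cv2.resize(v,None,fx=1.8,fy=1.8))
E
```

```text
clock: 4.22
ee_pos: [0.5438, -0.1383, 0.1155]
eef_rot: [0.707, 0.707, -0.001, -0.002]
force: [0.1, -0.2, -5.5]
grip_width: 0.0206
gripper_force: 69.7
```

View pics/v4.png

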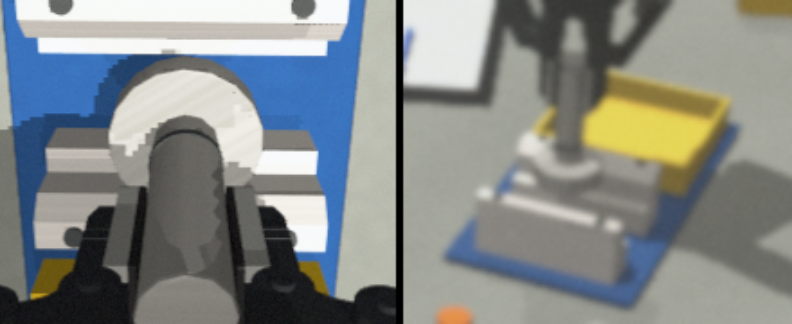

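The foot sits over the slot, centred along its length and between the lips. Lowering between the cheeks.

```bash
python3 -m pendant '[[0,0,-0.008,0,0,0,0],[0,0,-0.008,0,0,0,0],[0,0,-0.008,0,0,0,0],[0,0,0,0,0,0,0],[0,0,0,0,0,0,0]]'
python3 -m pendant '[[0,0,-0.002,0,0,0,0],[0,0,-0.002,0,0,0,0],[0,0,0,0,0,0,0]]'
```

```text
clock: 4.73
ee_pos: [0.5443, -0.1386, 0.098]
eef_rot: [0.707, 0.707, -0.0, -0.001]
force: [-0.7, 0.3, -4.5]
grip_width: 0.0206
gripper_force: 70.0
clock: 4.98
ee_pos: [0.5447, -0.1387, 0.0954]
eef_rot: [0.707, 0.707, -0.0, -0.0]
force: [0.5, 0.0, -5.7]
grip_width: 0.0207
gripper_force: 70.0
```

```bash
python3 -m pendant '[[0,0,-0.002,0,0,0,0],[0,0,-0.002,0,0,0,0],[0,0,0,0,0,0,0]]'
python3 -m pendant '[[0,0,-0.002,0,0,0,0],[0,0,0,0,0,0,0]]'
```

```text
clock: 5.23
ee_pos: [0.5446, -0.1386, 0.0922]
eef_rot: [0.707, 0.707, -0.0, -0.0]
force: [0.1, -0.4, -5.7]
grip_width: 0.0202
gripper_force: 70.0
clock: 5.4
ee_pos: [0.5446, -0.1387, 0.0908]
eef_rot: [0.707, 0.707, -0.0, -0.0]
force: [0.3, 0.4, -5.3]
grip_width: 0.0201
gripper_force: 70.0
```

```bash
python3 -m pendant '[[0,0,-0.002,0,0,0,0],[0,0,0,0,0,0,0]]'
python3 -m pendant '[[0,0,-0.0015,0,0,0,0],[0,0,0,0,0,0,0]]'
```

```text
clock: 5.57
ee_pos: [0.545, -0.1387, 0.0902]
eef_rot: [0.707, 0.707, 0.0, 0.0]
force: [-1.1, 0.4, -0.6]
grip_width: 0.0205
gripper_force: 70.8
clock: 5.73
ee_pos: [0.5451, -0.1386, 0.0901]
eef_rot: [0.707, 0.707, 0.0, 0.001]
force: [-2.3, 2.5, 7.5]
grip_width: 0.0208
gripper_force: 71.9
```

Contact: the force changed from -5.5 to +7.5 N at the height expected for the lips. I'll hold there, then lift and carry to the tray.

```bash
python3 -m pendant '[[0,0,0,0,0,0,0],[0,0,0,0,0,0,0],[0,0,0,0,0,0,0],[0,0,0,0,0,0,0],[0,0,0,0,0,0,0],[0,0,0,0,0,0,0],[0,0,0,0,0,0,0],[0,0,0,0,0,0,0],[0,0,0,0,0,0,0],[0,0,0,0,0,0,0]]'
python3 -m pendant '[[0,0,0.01,0,0,0,0],[0,0,0.02,0,0,0,0],[0,0,0.03,0,0,0,0],[0,0,0.03,0,0,0,0],[0,-0.03,0,0,0,0,0],[0,-0.042,0,0,0,0,0],[0,-0.042,0,0,0,0,0],[0,-0.042,0,0,0,0,0],[0,-0.038,0,0,0,0,0],[0,0,0,0,0,0,0]]'
python3 -m pendant '[[0,0,-0.02,0,0,0,0],[0,0,-0.02,0,0,0,0],[0,0,-0.02,0,0,0,0],[0,0,-0.02,0,0,0,0],[0,0,-0.015,0,0,0,0],[0,0,0,0,0,0,0],[0,0,0,0,0,0,0]]'
```

```text
clock: 6.57
ee_pos: [0.5451, -0.1386, 0.09]
eef_rot: [0.707, 0.707, 0.0, 0.001]
force: [-2.6, 3.0, 7.7]
grip_width: 0.0202
gripper_force: 71.9
clock: 7.4
ee_pos: [0.5446, -0.2908, 0.1559]
eef_rot: [0.708, 0.706, -0.001, 0.002]
force: [1.4, -0.7, -5.3]
grip_width: 0.0204
gripper_force: 69.9
clock: 7.98
ee_pos: [0.5444, -0.2838, 0.084]
eef_rot: [0.707, 0.707, -0.0, -0.001]
force: [-0.7, 0.2, -4.8]
grip_width: 0.0203
gripper_force: 69.7
```

```bash
python3 -m pendant '[[0,0,-0.007,0,0,0,0],[0,0,-0.004,0,0,0,0],[0,0,0,0,0,0,0],[0,0,0,0,0,0,0]]'
python3 -m pendant '[[0,0,-0.002,0,0,0,0],[0,0,0,0,0,0,0]]'
```

```text
clock: 8.32
ee_pos: [0.5449, -0.2842, 0.0767]
eef_rot: [0.707, 0.707, 0.0, 0.0]
force: [-0.0, -0.1, -5.5]
grip_width: 0.0205
gripper_force: 69.7
clock: 8.48
ee_pos: [0.5448, -0.2843, 0.0751]
eef_rot: [0.707, 0.707, 0.0, 0.0]
force: [-0.1, 0.6, -5.8]
grip_width: 0.0203
gripper_force: 69.7
```

```bash
python3 -m pendant '[[0,0,-0.002,0,0,0,0],[0,0,0,0,0,0,0]]'
python3 -m pendant '[[0,0,-0.002,0,0,0,0],[0,0,0,0,0,0,0]]'
```

```text
clock: 8.65
ee_pos: [0.5447, -0.2842, 0.0733]
eef_rot: [0.707, 0.707, 0.0, -0.0]
force: [-0.3, -0.0, -5.3]
grip_width: 0.0199
gripper_force: 69.7
clock: 8.82
ee_pos: [0.5449, -0.2843, 0.0722]
eef_rot: [0.707, 0.707, 0.0, 0.0]
force: [0.0, -0.0, -3.2]
grip_width: 0.0205
gripper_force: 70.7
```

```bash
python3 -m pendant '[[0,0,-0.0008,0,0,0,0],[0,0,0,0,0,0,0],[0,0,0,0,0,0,0.6],[0,0,0,0,0,0,0.6],[0,0,0,0,0,0,0.6],[0,0,0,0,0,0,0.6],[0,0,0,0,0,0,0.6],[0,0,0,0,0,0,0.6]]'
python3 -m pendant '[[0,0,0.02,0,0,0,0.6],[0,0,0.04,0,0,0,0.6],[0,0,0.05,0,0,0,0.6],[0,0,0.05,0,0,0,0.6],[0,-0.04,0.03,0,0,0,0.6],[0,-0.04,0,0,0,0,0.6],[0,0,0,0,0,0,0.6],[0,0,0,0,0,0,0.6]]'
python3 - <<'E'
from h import *
s=optics.capture("scene");d=optics.capture("side");w=optics.capture("wrist")
print(state()["clock"],state()["force"])
a=cv2.resize(s[120:280,90:470],(800,337));b=np.hstack([cv2.resize(d[90:220,240:440],(400,260)),cv2.resize(w,(400,250),interpolation=3)[:,:] if 0 else cv2.resize(w,(400,260))])
cv2.imwrite("pics/v5.png",np.vstack([a,b]))
E
```

```text
clock: 9.48
ee_pos: [0.5449, -0.2843, 0.0714]
eef_rot: [0.707, 0.707, 0.0, 0.0]
force: [0.3, 0.1, -0.0]
grip_width: 0.0516
gripper_force: 0.0
clock: 10.15
ee_pos: [0.5444, -0.3456, 0.2138]
eef_rot: [0.708, 0.706, -0.0, 0.0]
force: [0.2, -0.5, 0.1]
grip_width: 0.0512
gripper_force: 0.0
10.3 [-0.02949103 -0.709263   -0.02245801]
```

View pics/v5.png

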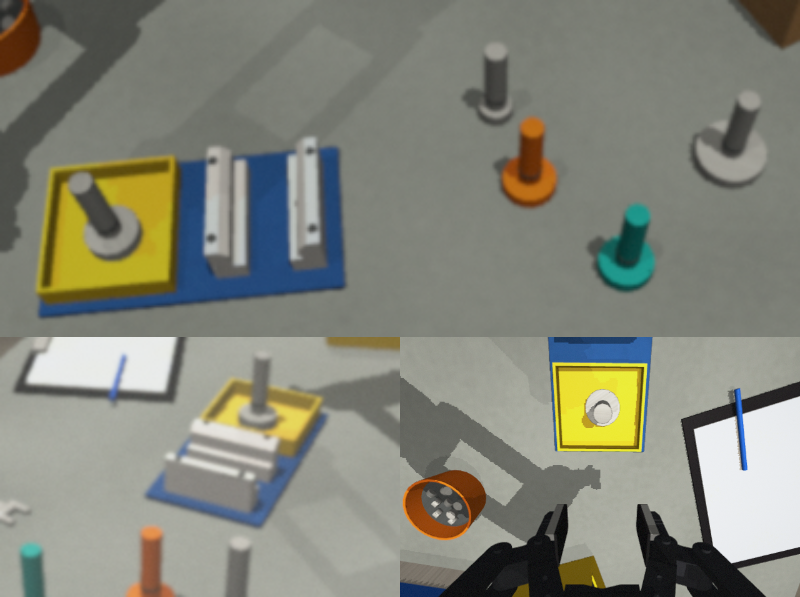

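The pin stands upright in the middle of the tray (wrist inset (602,408)), the other pins are untouched and the gripper is clear. Handing in.

```bash
python3 -c "
from plant import hand_in
print(hand_in())"
```

```text
the job is handed in; nothing more can be done
None
```

Job handed in: pin_a (52 mm foot) was lowered between the GO cheeks and rested on the NO-GO lips for about 1 s, and now stands upright in the tray; the other two pins were left where they stood.

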